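# Lock the filter canister up into the fume hood

## Task

The filter canister stands on the bench. Take it by its orange handle, put it up into the port under the white fume hood with its handle below the yellow mark, and turn it until the handle is below the red mark and the lugs drop into their seats, so that it hangs locked, level and fully home when you let go. Leave the phone, the solder reel and the screw jar where they are.

Things in the scene. Friction and masses are not known exactly. Their poses are not given: they have to be found in the camera images.
- canister: Black round filter canister, 72 mm diameter, 74 mm tall, 0.15 to 0.3 kg, upright on the bench at the start, to the robot's left of the hood. Origin: centre of its underside; z up its axis; x out along its level side handle, which at first points to the robot's left (+y) or up to about 45 deg from that towards the robot. The port holds it by three steel lugs near its top.
- handle_grip (a point): Best grip, in the orange handle: 120 mm out from the canister's axis, 32 mm above its underside. The orange bar runs from 74 to 140 mm from the axis, 22 mm wide with flat upright sides, 24 mm tall. Grip firmly. When locked, the hood overhangs it to 100 mm from the axis, 22 mm above this point: lean the gripper's body outward, away from the axis, about 35 deg.
- front_lug (a point): Outer tip of the lug above the handle, on its underside: 47 mm from the canister's axis, 62 mm above the canister's underside. Lugs are 18 mm wide, 8 mm thick; the other two are 120 deg either side of it.
- hood: White round drum, 200 mm diameter, underside 192 mm and top 242 mm above the bench, fixed, carried by a grey column (155 to 195 mm behind the drum's axis) on a base plate (110 to 240 mm behind it, 180 mm wide). Origin: on the bench below the drum's axis; z up; x from the drum to the column, away from the robot within about 12 deg. The port is in the drum's underside.
- port_ledge (a point): Axis of the port at the top face of its ledge, 200 mm above the bench. Ledge 8 mm thick, 80 mm bore, three lug gaps 120 deg apart, one at the yellow mark; lugs enter within 8 deg and 3 mm. Beyond each gap a lip 4 mm high: turn with lug undersides 4 to 16 mm above the ledge (a ceiling is above), then let down 4 mm or more behind the lip, where a stop ends the seat.
- port_seat (a point): Where the canister's origin is when it is locked (lug undersides on the ledge): on the drum's axis, 138 mm above the bench. Axes as the hood's.
- yellow_mark (a point): Yellow stripe on the drum; the point is on its top rim, 100 mm from the axis, 242 mm above the bench. Seen from above, the handle must point this way from the drum's axis as the canister goes up.
- red_mark (a point): Red stripe on the drum; point on its top rim, 100 mm from the axis, 242 mm above the bench. The handle points this way when locked. It is 49 deg from the yellow mark, counter-clockwise seen from above: the handle sweeps from the robot's left in towards the robot. Locked, the canister has about 6 deg of play either way.
- reel: Blue solder reel standing on the bench, 68 mm diameter, 50 mm tall; leave it alone. Origin: centre of its underside.
- phone: Dark phone lying on the thin black work mat (4 mm, x 0.29 to 0.53, y -0.165 to 0.105) in front of the robot, 150 x 72 x 9 mm; leave it alone. Origin: centre of its underside; x along its length.
- screw_jar: Clear jar with white lid, 56 mm diameter, 60 mm tall, on the bench to the right of the hood; leave it alone. Origin: centre of its underside.

How it is judged:
At the end, for the whole second after the job is handed in: The canister hangs released and at rest in the hood's port, its lugs down on the ledge (height within 3 mm), on the port's axis within 8 mm, level within 4 deg, its handle below the red mark (handle grip point within 32 mm of the mark, seen from above: about 11 deg) (horizontal distance between canister and port_seat below 0.008 m and z of canister in the frame of port_seat between -0.003 and 0.0025 m and angle between canister's own z axis and vertical below 0.07 rad and horizontal distance between handle_grip and red_mark below 0.032 m and linear speed of canister below 0.02 m/s and angular speed of canister below 0.1 rad/s); the robot touches nothing.
It fails at once if the phone was pushed more than 30 mm from its place (distance of phone from where it was at the start of the episode above 0.03 m).
It fails at once if the solder reel was pushed more than 30 mm from its place (distance of reel from where it was at the start of the episode above 0.03 m).
It fails at once if the screw jar was pushed more than 30 mm from its place (distance of screw_jar from where it was at the start of the episode above 0.03 m).
It also fails if it takes over 64 s, if anything falls off the work surface, if the arm or the gripper's body presses on something with over 40 N, if the wrist force passes 120 N, or if a joint passes its speed limit or range.

## Robot

A 7-joint arm with a two-finger parallel gripper is mounted at the origin on the work surface. World frame = base frame: x ahead of the robot, y to its left, z up, the work surface at z = 0. Lengths are in m, angles in rad, forces in N, time in s.
With the tool pointing down it reaches from about 0.425 to 0.875 m from the base axis. Payload 8.4 kg.
Tool frame: the origin (TCP) lies between the finger pads; the fingertips stand 19 mm ahead of it and the grasp point (between the pads) is the TCP (r.tip_reach is the distance from the TCP to the fingertips, in m); y points along the fingers, z is the direction in which the jaws open and shut, and the axes are right-handed (so a half turn about y gives the same grasp; the last joint's range is limited). The gripper opens to 85 mm and grips with 20 to 120 N. Pads are 22 mm wide; open, the fingers measure 114 mm over their backs; the gripper's body (76 mm by 85 mm) begins 54 mm behind the grasp point. The pads swing forward as they close: fully open they stand 13 mm farther back than shut.
Start: joints at [1.119, 0.333, 0.04, 1.465, -0.013, 1.343, -0.059], TCP at [0.225, -0.61, 0.25] pointing down, gripper open.
Joint ranges: [-2.58, 2.58], [-0.38, 2.09], [-1.3, 1.39], [0.25, 2.4], [-1.5, 4.64], [0.08, 2.09], [-2.65, 2.65]. Speed limits (rad/s): [2.22, 2.22, 2.79, 2.79, 3.14, 3.14, 3.14].

## Interface

Orientations are given as a unit quaternion [x, y, z, w].
In Python, from cell import r gives the robot as it stands.
- The arm moves only by the tool step_arm, never from a script. Its argument "series" is a list that holds one entry, the list of rows, each a list of 7 numbers: the turn, a rotation vector about the tool's x, y, z in degrees, then the shift along the tool's x, y, z in m, then the finger opening in m, from 0 to 0.0854. In form: [[[ax, ay, az, x, y, z, claw], ...]]. A call has 1 to 10 rows; each row is the pose to reach, as a shift and turn from the pose commanded when the call began, along the tool's axes at that moment; what a row does not reach only later rows make up. A row lasts 1/8 s, in which the tool goes at most 62.5 mm and 10.7 degrees, less where a joint would pass 70% of its speed; a pose out of reach is approached as far as the arm can. A call with a gripper value outside its range is refused whole. The fingers move at their own pace and stop on an object; "squeeze" is the grip in N (left out, the last holds). Time passes only in rows, so rows that repeat a pose let the fingers close. It gives the time, the measured TCP pose, the force and the opening at its end, in the units of the state.
- r.get_state(): the state, without advancing time (a new reading comes with each control period).
- r.grab_frame(name): name is "scene" or "top" or "wrist"; returns the picture (480x640x3 uint8, red, green, blue); there is no depth.
- r.camera_params(name): a dict with "fx", "fy", "cx", "cy" (pixels), "distortion" ([k1, k2, p1, p2, k3] as OpenCV has them; the pictures are not rectified), "rvec" (rotation vector, rad) and "tvec" (3), from world to camera coordinates, as OpenCV has them. Camera axes: x right, y down, z forward; pixel columns grow to the right and rows downward; lengths in m; the calibration is good to about 2 mm. A picture is of the moment at which its call begins: read the wrist's pose just before it. camera_params takes no time and is no camera call; for the wrist camera it gives the pose at the moment of the call.
- r.job_done(): hands the job in, once; it reports no verdict.
Trained networks look in the newest picture that a camera, given by its name, has taken for a name from the list of things; names that differ only in an ending like _2 or _b are one class to them, and where a whole thing is asked for, a point or a joint stands for the part that bears it (a point fixed in the world has none). Each returns a list of dicts, best first, with "score" (0 to 1); they miss things now and then, are a little off and sometimes report something else, mostly with a low value. They report only what shows in the picture. A call takes as long as a camera call.
- r.cut_out(camera, target): "mask" (480x640 bool, what is visible of it) and "position" ([column, row] in pixels, amid what is visible of it).
- r.mark_of(camera, target): "position" ([column, row] in pixels: a listed point, or the origin of a listed thing).
The state is a dict: "time_s": time; "joint_pos": joint angles; "qvel": joint speeds; "tau": joint torques, N m; "ee_pos": TCP position; "orientation": TCP orientation; "force": force on the tool from outside, world axes, zero at the start; "moment": the same for the moment, N m; "gripper_width": opening from 0.0 (shut) to 1.0 (fully open).
Only numpy, scipy, OpenCV 4.12 (cv2) and the standard library are available. Lean on these libraries where they do the work, as an engineer would, in place of code of your own. Each camera call takes 0.05 s, during which the arm holds its last target. There are 200 camera calls.

## Working session

There is one attempt and no reset: what is moved stays moved. The work goes in short steps, Python scripts to look and compute and a tool call to move; the robot and the scene stay as the last step left them, time stands still between calls to the robot, and variables do not carry over. Pictures are saved under pics/ and viewed, about 8 in all and at most 12, crops included, and the job is handed in when it is done.

Besides the shell and the picture viewer there is one more tool, called after "Request:" as name([rows], argument=value, ...), one row to a line, values as JSON. step_arm: Moves the arm, as the interface text tells. Its arguments: {"type":"object","properties":{"series":{"type":"array"},"squeeze":{"type":"number"}},"required":["series"]}

```bash
mkdir -p pics; ls; cat > h.py <<'E'
import numpy as np, cv2
from scipy.spatial.transform import Rotation as R
from cell import r
def cam(n):
    p=r.camera_params(n); K=np.array([[p['fx'],0,p['cx']],[0,p['fy'],p['cy']],[0,0,1.]])
    return K,np.array(p['distortion'],float),np.array(p['rvec'],float),np.array(p['tvec'],float)
def ray(n,uv):
    K,d,rv,t=cam(n); M=R.from_rotvec(rv.ravel()).as_matrix(); t=t.ravel()
    q=cv2.undistortPoints(np.array([[uv]],float),K,d)[0,0]
    return -M.T@t, M.T@np.array([q[0],q[1],1])
def at_z(n,uv,z):
    o,v=ray(n,uv); return o+v*(z-o[2])/v[2]
def proj(n,P):
    K,d,rv,t=cam(n); return cv2.projectPoints(np.array(P,float).reshape(-1,1,3),rv,t,K,d)[0].reshape(-1,2)
def snap(n,f):
    im=r.grab_frame(n); cv2.imwrite('pics/'+f,cv2.cvtColor(im,cv2.COLOR_RGB2BGR)); return im
E
python3 - <<'E'
from h import *
Z=dict(canister=0,handle_grip=.032,front_lug=.062,hood=0,port_ledge=.2,yellow_mark=.242,red_mark=.242,reel=0,phone=.004,screw_jar=0)
for c in ['scene','top']:
    snap(c,c+'0.png')
    for k,z in Z.items():
        for m in r.mark_of(c,k)[:2]:
            print(c,k,round(m['score'],2),np.round(m['position'],1),at_z(c,m['position'],z).round(4))
print(r.get_state())
for c in ['scene','top']: print(c, ray(c,[320,240]))
E
```

```text
pics
scene canister 0.86 [415.3 275.8] [0.5643 0.2325 0.    ]
scene handle_grip 0.62 [449.5 249.7] [0.521  0.3255 0.032 ]
scene front_lug 0.92 [433.6 257.3] [0.552  0.2681 0.062 ]
scene port_ledge 0.4 [451.8 248.2] [0.6082 0.2574 0.2   ]
scene yellow_mark 0.72 [339.5 280.7] [0.6687 0.0128 0.242 ]
scene red_mark 0.7 [321.7 245.1] [ 0.5892 -0.0081  0.242 ]
scene reel 0.72 [201.8 262.8] [ 0.4543 -0.2873  0.    ]
scene reel 0.19 [435.3 254.5] [0.5125 0.299  0.    ]
scene phone 0.64 [205.5 263.2] [ 0.4591 -0.2773  0.004 ]
scene phone 0.56 [298.5 237.5] [ 0.4163 -0.0389  0.004 ]
scene screw_jar 0.81 [188.9 331. ] [ 0.6307 -0.3191  0.    ]
top canister 0.57 [210.9 242.9] [0.5621 0.2297 0.    ]
top canister 0.3 [183.8 249.6] [0.5467 0.2885 0.    ]
top handle_grip 0.82 [155.8 263.8] [0.5139 0.3366 0.032 ]
top front_lug 0.65 [184.9 252.9] [0.5358 0.2669 0.062 ]
top port_ledge 0.52 [156.6 263.4] [0.5087 0.2734 0.2   ]
top yellow_mark 0.86 [313.6 166.9] [0.6712 0.0027 0.242 ]
top yellow_mark 0.59 [212.8 243. ] [0.542  0.1666 0.242 ]
top red_mark 0.72 [319.4 215.7] [ 0.5893 -0.0081  0.242 ]
top r
[... 373 characters left out ...]
269e-04,
        9.00981435e-05, -6.73269745e-04, -9.73563498e-04]), 'tau': array([ 2.86318063e-04, -6.58311939e+01,  1.36318468e+00, -4.05809891e+01,
        1.65928504e-02,  3.11304539e-03, -5.10716205e-06]), 'ee_pos': array([ 0.22455263, -0.60994933,  0.25031101]), 'orientation': array([-0.12407162,  0.69615037, -0.69612492,  0.12406041]), 'force': array([-0.3235089 , -0.47009188,  0.02002663]), 'moment': array([-0.01161985, -0.06174394, -0.0002177 ]), 'gripper_width': 0.9989641040517151}
scene (array([ 1.01794317, -0.08290202,  0.95996381]), array([-0.5210002 ,  0.08665317, -0.84919651]))
top (array([ 0.48047783, -0.01489524,  0.98644722]), array([ 0.09181426,  0.00711208, -0.99576082]))
```

```bash
python3 - <<'E'
from h import *
s=r.get_state(); print(R.from_quat(s['orientation']).as_matrix().round(3))
a=cv2.imread('pics/top0.png'); b=cv2.imread('pics/scene0.png')
cv2.imwrite('pics/a.png',np.vstack([a[100:360,80:520],b[160:420,120:560]]))
m=r.cut_out('top','hood')[0]; print(m['score'],m['position'])
m=r.cut_out('scene','hood')[0]; print(m['score'],m['position'])
E
```

```text
[[-0.938 -0.     0.345]
 [-0.345  0.    -0.938]
 [ 0.    -1.    -0.   ]]
0.7 [372.1, 168.5]
0.77 [283.4, 319.1]
```

View pics/a.png

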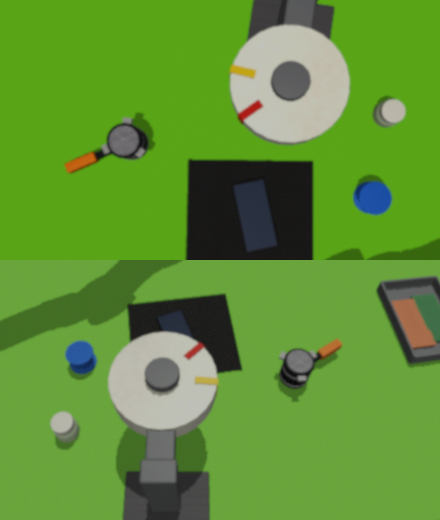

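```bash
cat >> h.py <<'E'
def hullmask(n,P):
    m=np.zeros((480*4,640*4),np.uint8); q=proj(n,P)
    cv2.fillConvexPoly(m,cv2.convexHull(((q+.5)*4).astype(np.int32)),1)
    return cv2.resize(m.astype(np.float32),(640,480),interpolation=cv2.INTER_AREA)
def orange(im):
    h=cv2.cvtColor(im,cv2.COLOR_RGB2HSV); return ((h[...,0]>6)&(h[...,0]<18)&(h[...,1]>170)&(h[...,2]>110)).astype(np.float32)
def barpts(x,y,th,z=0.):
    c,s=np.cos(th),np.sin(th)
    return [(x+c*a-s*b,y+s*a+c*b,z+h) for a in(.074,.14) for b in(-.011,.011) for h in(.02,.044)]
E
python3 - <<'E'
from h import *
from scipy.optimize import minimize
t=np.linspace(0,2*np.pi,60)
def cyl(x,y,r_,z0,z1): return [(x+r_*np.cos(a),y+r_*np.sin(a),z) for a in t for z in(z0,z1)]
ims={c:cv2.cvtColor(cv2.imread(f'pics/{c}0.png'),cv2.COLOR_BGR2RGB) for c in('top','scene')}
def comp(m,uv):
    n,l,st,ce=cv2.connectedComponentsWithStats(m.astype(np.uint8)); d=[np.hypot(*(ce[i]-uv)) if st[i,4]>30 else 1e9 for i in range(1,n)]
    return (l==1+int(np.argmin(d))).astype(np.float32)
def fit(f,p0,masks):
    out=[]
    for cs in (['top'],['scene'],['top','scene']):
        g=lambda p:sum(np.abs(hullmask(c,f(p))-masks[c]).sum() for c in cs)
        s=np.vstack([p0]+[np.array(p0)+np.eye(len(p0))[i]*(.015 if i<2 else .1) for i in range(len(p0))])
        o=minimize(g,p0,method='Nelder-Mead',options=dict(initial_simplex=s)); print(cs,o.x.round(4),round(o.fun),[m.sum() for m in masks.values()])
        out.append(o.x)
    return out
uv={'top':(153,262),'scene':(449,250)}
om={c:comp(orange(ims[c]),uv[c]) for c in ims}
print('handle'); fit(lambda p:barpts(*p),[.563,.231,1.99],om)
def notg(im):  # not green -> hood drum filled
    h=cv2.cvtColor(im,cv2.COLOR_RGB2HSV); return (h[...,1]<60)&(h[...,2]>140)
hm={}
for c,u in {'top':(370,183),'scene':(283,282)}.items():
    m=comp(notg(ims[c]),u).astype(np.uint8); q=cv2.findContours(m,0,1)[0]; q=cv2.convexHull(max(q,key=cv2.contourArea))
    z=np.zeros_like(m); cv2.fillConvexPoly(z,q,1); hm[c]=z.astype(np.float32)
print('hood'); fit(lambda p:cyl(*p,.1,.192,.242),[.642,-.093],hm)
bm={}
E
```

```text
handle
['top'] [0.5638 0.2294 2.0061] 140 [np.float32(292.0), np.float32(186.0)]
['scene'] [0.5592 0.2372 2.022 ] 124 [np.float32(292.0), np.float32(186.0)]
['top', 'scene'] [0.5625 0.2293 2.0034] 271 [np.float32(292.0), np.float32(186.0)]
hood
['top'] [ 0.6467 -0.0903] 371 [np.float32(11142.0), np.float32(8439.0)]
['scene'] [ 0.6373 -0.0896] 873 [np.float32(11142.0), np.float32(8439.0)]
['top', 'scene'] [ 0.646  -0.0898] 1292 [np.float32(11142.0), np.float32(8439.0)]
```

```bash
cat >> h.py <<'E'
def pose(p,thdeg,lean=35):
    a=np.radians(thdeg);l=np.radians(lean);u=np.array([np.cos(a),np.sin(a),0]);t=np.array([-u[1],u[0],0])
    y=-np.sin(l)*u-np.array([0,0,np.cos(l)]); z=-t; return np.array(p,float),R.from_matrix(np.c_[np.cross(y,z),y,z])
def rows(targets,start=None):
    s=r.get_state(); p0,R0=(s['ee_pos'],R.from_quat(s['orientation'])) if start is None else start
    for p,Q in targets:
        rv=(R0.inv()*Q).as_rotvec(degrees=True); d=R0.inv().apply(p-p0)
        print([*map(float,rv.round(2)),*map(float,d.round(4))],'rows>=',max(np.linalg.norm(d)/.0625,np.linalg.norm(rv)/10.7).round(1))
E
python3 - <<'E'
from h import *
rows([([.42,-.25,.36],R.from_quat(r.get_state()['orientation'])),pose([.42,-.25,.36],60,0),pose([.45,.12,.36],115,0),pose([.476,.416,.155],115)])
E
```

```text
[0.0, 0.0, 0.0, -0.3077, -0.1097, -0.2703] rows>= 6.8
[0.0, -39.79, 0.0, -0.3077, -0.1097, -0.2703] rows>= 6.8
[0.0, -94.79, 0.0, -0.4637, -0.1097, -0.6071] rows>= 12.3
[28.86, -91.53, -26.54, -0.5904, 0.0953, -0.8759] rows>= 17.0
```

Request:
step_arm([
  [[0,-10,0,-0.03,-0.11,-0.03,0.0854],[0,-20,0,-0.06,-0.11,-0.07,0.0854],[0,-40,0,-0.308,-0.11,-0.27,0.0854],[0,-40,0,-0.308,-0.11,-0.27,0.0854],[0,-40,0,-0.308,-0.11,-0.27,0.0854],[0,-40,0,-0.308,-0.11,-0.27,0.0854],[0,-40,0,-0.308,-0.11,-0.27,0.0854],[0,-60,0,-0.36,-0.11,-0.38,0.0854],[0,-80,0,-0.4,-0.11,-0.47,0.0854],[0,-95,0,-0.464,-0.11,-0.607,0.0854]],
])

```text
time_s: 2.45
ee_pos: [0.4304, -0.0842, 0.3602]
orientation: [-0.512, 0.487, -0.488, 0.512]
force: [-0.2, -0.1, -0.1]
gripper_width: 1.002
```

```bash
python3 - <<'E'
from h import *
print(r.get_state()['ee_pos'])
rows([pose([.45,.12,.36],115,0),pose([.476,.416,.155],115)])
E
```

```text
[ 0.43042871 -0.08415733  0.36022898]
[-0.03, -22.2, 0.04, -0.203, 0.0001, 0.0295] rows>= 3.3
[6.75, -21.51, -34.52, -0.4974, 0.205, 0.0698] rows>= 8.7
```

Request:
step_arm([
  [[0,-22,0,-0.203,0,0.03,0.0854],[0,-22,0,-0.203,0,0.03,0.0854],[0,-22,0,-0.203,0,0.03,0.0854],[6.75,-21.5,-34.5,-0.497,0.205,0.07,0.0854],[6.75,-21.5,-34.5,-0.497,0.205,0.07,0.0854],[6.75,-21.5,-34.5,-0.497,0.205,0.07,0.0854],[6.75,-21.5,-34.5,-0.497,0.205,0.07,0.0854],[6.75,-21.5,-34.5,-0.497,0.205,0.07,0.0854],[6.75,-21.5,-34.5,-0.497,0.205,0.07,0.0854],[6.75,-21.5,-34.5,-0.497,0.205,0.07,0.0854]],
])

```text
time_s: 3.7
ee_pos: [0.4784, 0.4155, 0.1522]
orientation: [0.683, -0.185, 0.542, -0.453]
force: [0.5, 0.4, 0.2]
gripper_width: 0.998
```

```bash
python3 - <<'E'
from h import *
from scipy.optimize import minimize
s=r.get_state();print(s['ee_pos'],R.from_quat(s['orientation']).as_matrix().round(3))
im=snap('wrist','w1.png')
for k,z in dict(canister=0,handle_grip=.032,front_lug=.062).items():
    for m in r.mark_of('wrist',k)[:2]: print(k,round(m['score'],2),np.round(m['position']),at_z('wrist',m['position'],z).round(4))
m=orange(im);print(m.sum())
g=lambda p:np.abs(hullmask('wrist',barpts(*p))-m).sum()
o=minimize(g,[.563,.2295,2.005],method='Nelder-Mead',options=dict(initial_simplex=[[.563,.2295,2.005],[.573,.2295,2.005],[.563,.2395,2.005],[.563,.2295,2.08]]));print(o.x,o.fun)
E
```

```text
[0.47841959 0.41545748 0.15224731] [[ 0.344  0.238  0.908]
 [-0.744 -0.521  0.418]
 [ 0.573 -0.82  -0.003]]
canister 0.57 [317. 274.] [0.5584 0.2319 0.    ]
handle_grip 0.71 [320. 232.] [0.5141 0.3355 0.032 ]
front_lug 0.78 [317. 303.] [0.5432 0.2679 0.062 ]
1580.0
[0.5657269  0.2229942  2.00070346] 212.5
```

View pics/w1.png

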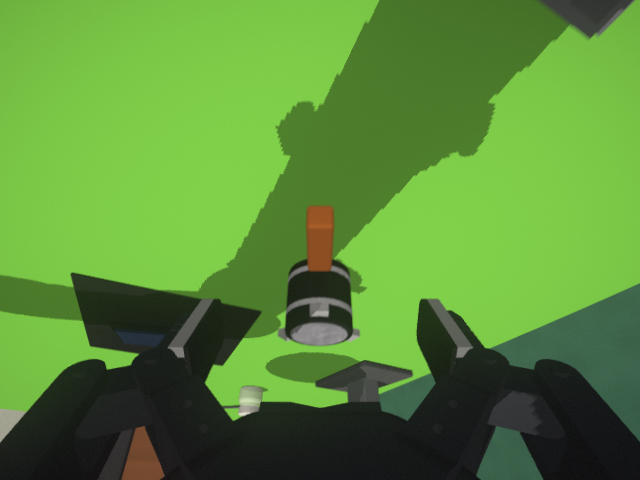

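```bash
python3 - <<'E'
from h import *
y=pose([0,0,0],114.8)[1].as_matrix()[:,1]; g=np.array([.514,.335,.032])
rows([pose(g-.05*y,114.8),pose(g,114.8)])
E
```

```text
[0.15, -0.06, -0.05, 0.0004, 0.0996, -0.0008] rows>= 1.6
[0.15, -0.06, -0.05, 0.0004, 0.1496, -0.0007] rows>= 2.4
```

Request:
step_arm([
  [[0,0,0,0,0.06,-0.001,0.0854],[0,0,0,0,0.1,-0.001,0.0854],[0,0,0,0,0.125,-0.001,0.07],[0,0,0,0,0.1495,-0.001,0.06],[0,0,0,0,0.1495,-0.001,0.05],[0,0,0,0,0.1495,-0.001,0.04],[0,0,0,0,0.1495,-0.001,0.035]],
], squeeze=80)

```text
time_s: 4.78
ee_pos: [0.5138, 0.3365, 0.0335]
orientation: [0.682, -0.185, 0.543, -0.454]
force: [0.9, -0.1, -0.4]
gripper_width: 0.411
```

```bash
python3 - <<'E'
from h import *
print(r.get_state()['ee_pos'])
im=snap('wrist','w2.png')
for k in ['handle_grip']:
    for m in r.mark_of('wrist',k)[:2]: print(k,round(m['score'],2),np.round(m['position']),at_z('wrist',m['position'],.032).round(4))
E
```

```text
[0.51379855 0.33646288 0.03350409]
handle_grip 0.82 [322. 324.] [0.5144 0.3373 0.032 ]
```

View pics/w2.png

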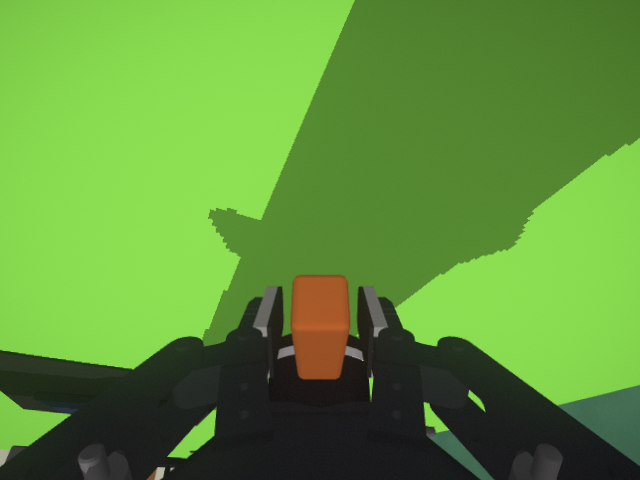

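Request:
step_arm([
  [[0,0,0,0,0,0,0.02],[0,0,0,0,0,0,0.01],[0,0,0,0,0,0,0.0],[0,0,0,0,0,0,0.0],[0,0,0,0,0,0,0.0],[0,0,0,0,0,0,0.0]],
], squeeze=120)

```text
time_s: 5.62
ee_pos: [0.5138, 0.3356, 0.0328]
orientation: [0.682, -0.186, 0.543, -0.453]
force: [-3.8, 3.9, 4.9]
gripper_width: 0.241
```

```bash
python3 - <<'E'
from h import *
from scipy.optimize import minimize
s=r.get_state(); print(s['force'],s['gripper_width'])
im=r.grab_frame('top')
for c in['top','scene']:
    if c=='scene': r.grab_frame(c)
    for k,z in dict(canister=0,front_lug=.062,handle_grip=.032).items():
        for m in r.mark_of(c,k)[:1]: print(c,k,round(m['score'],2),at_z(c,m['position'],z).round(4))
M=R.from_quat(s['orientation']).as_matrix(); print(s['ee_pos'],M.round(3), np.degrees(np.arctan2(*(-M[:2,1])[::-1])),np.degrees(np.arctan2(M[0,2],-M[1,2])))
rows([pose(s['ee_pos']+[0,0,.05],114.8)])
E
```

```text
[-3.8405994   3.87666195  4.94610134] 0.24093911852035152
top canister 0.66 [0.5648 0.2239 0.    ]
top front_lug 0.71 [0.5417 0.2735 0.062 ]
top handle_grip 0.58 [0.5147 0.3367 0.032 ]
scene canister 0.92 [ 0.565   0.2244 -0.    ]
scene front_lug 0.79 [0.5495 0.2681 0.062 ]
scene handle_grip 0.91 [0.5176 0.33   0.032 ]
[0.51380987 0.33562487 0.03275775] [[ 0.342  0.239  0.909]
 [-0.745 -0.52   0.417]
 [ 0.572 -0.82   0.   ]] 114.67198694734361 114.6599972931904
[0.07, -0.12, -0.1, 0.0286, -0.041, -0.0] rows>= 0.8
```

```bash
cat >> h.py <<'E'
RHO=.122; DZ=.0328
def cpose(x,y,z,th,lean=35):
    a=np.radians(th); return pose([x+RHO*np.cos(a),y+RHO*np.sin(a),z+DZ],th,lean)
E
python3 - <<'E'
from h import *
rows([cpose(.565,.224,.06,114.7),cpose(.61,.16,.06,94),cpose(.645,.10,.06,74.5)])
E
```

```text
[0.01, -0.04, -0.1, 0.035, -0.0488, -0.0001] rows>= 1.0
[-11.84, 16.93, -0.1, 0.1045, -0.0002, 0.0572] rows>= 1.9
[-23.01, 32.91, -0.1, 0.1784, 0.0513, 0.0996] rows>= 3.8
```

Request:
step_arm([
  [[0,0,0,0.009,-0.012,0,0],[0,0,0,0.022,-0.03,0,0],[0,0,0,0.035,-0.049,0,0],[-4,5.6,0,0.057,-0.034,0.018,0],[-8,11.3,0,0.08,-0.018,0.038,0],[-11.9,16.9,-0.1,0.1045,0,0.057,0],[-15.6,22.2,-0.1,0.129,0.017,0.071,0],[-19.3,27.5,-0.1,0.154,0.034,0.085,0],[-23,32.9,-0.1,0.178,0.051,0.0995,0],[-23,32.9,-0.1,0.178,0.051,0.0995,0]],
])

```text
time_s: 7.28
ee_pos: [0.6805, 0.2132, 0.0937]
orientation: [0.575, -0.41, 0.668, -0.236]
force: [-0.2, -0.6, -2.4]
gripper_width: 0.241
```

```bash
python3 - <<'E'
from h import *
s=r.get_state(); print(s['ee_pos'],s['force'],s['gripper_width'],s['joint_pos'].round(2))
M=R.from_quat(s['orientation']).as_matrix();print(np.degrees(np.arctan2(M[0,2],-M[1,2])))
im=snap('wrist','w3.png')
for k,z in dict(canister=.06,front_lug=.122,yellow_mark=.242,red_mark=.242,hood=0,port_ledge=.2).items():
    for m in r.mark_of('wrist',k)[:1]: print(k,round(m['score'],2),np.round(m['position']),at_z('wrist',m['position'],z).round(4))
E
```

```text
[0.68046216 0.2131844  0.09369339] [-0.17904723 -0.60824415 -2.4455422 ] 0.2409857332814657 [-0.22  0.97 -0.67  1.05  0.84  1.84 -1.1 ]
74.02641549854839
canister 0.56 [318. 346.] [0.6463 0.1079 0.06  ]
hood 0.72 [321. 322.] [0.6241 0.0209 0.    ]
```

View pics/w3.png

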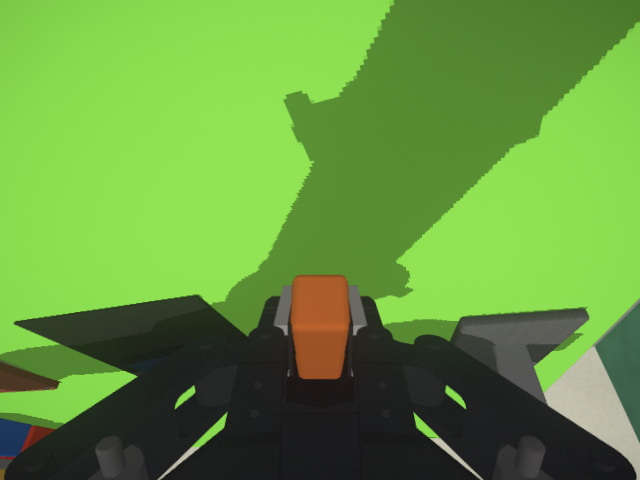

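```bash
python3 - <<'E'
from h import *
from scipy.optimize import least_squares
for c,u,sk in (('top',(370,183),1),('scene',(283,275),1)):
    im=r.grab_frame(c); h=cv2.cvtColor(im,cv2.COLOR_RGB2HSV).astype(int)
    g=(h[...,1]<90)&(h[...,2]>195)  # bright top face
    n,l,st,ce=cv2.connectedComponentsWithStats(g.astype(np.uint8)); i=1+np.argmin([np.hypot(*(ce[k]-u))+(1e6 if st[k,4]<1000 else 0) for k in range(1,n)])
    q=max(cv2.findContours((l==i).astype(np.uint8),0,cv2.CHAIN_APPROX_NONE)[0],key=cv2.contourArea)[:,0].astype(float)
    P=np.array([at_z(c,p,.242)[:2] for p in q])
    o=least_squares(lambda p:np.hypot(P[:,0]-p[0],P[:,1]-p[1])-p[2],[.645,-.09,.1],loss='soft_l1',f_scale=.001)
    print(c,'rim',o.x.round(4),np.median(abs(o.fun)).round(5),st[i])
    res=o.fun; ang=np.degrees(np.arctan2(P[:,1]-o.x[1],P[:,0]-o.x[0]))
    print([ (a,round(1000*float(np.median(res[(ang>=a)&(ang<a+45)])),1)) for a in range(-180,180,45) if ((ang>=a)&(ang<a+45)).any()])
    for nm,lo,hi in (('yellow',16,32),('red',-6,6)):
        H=np.where(h[...,0]>90,h[...,0]-180,h[...,0]) if nm=='red' else h[...,0]
        m=(H>=lo)&(H<=hi)&(h[...,1]>130)&(h[...,2]>90)
        Q=np.argwhere(m)[:,::-1]; 
        X=np.array([at_z(c,p,.242)[:2] for p in Q]); d=X-o.x[:2]; k=(np.hypot(*d.T)<.1); d=d[k]
        print(nm,k.sum(),d.mean(0)+o.x[:2],np.hypot(*d.T).min().round(3),np.degrees(np.arctan2(*d.mean(0)[::-1])))
    cv2.imwrite(f'pics/{c}4.png',cv2.cvtColor(im,cv2.COLOR_RGB2BGR))
E
```

```text
top rim [ 0.6459 -0.0914  0.0978] 0.00089 [ 310  125  120  118 9419]
[(-180, 0.1), (-135, -0.1), (-90, -0.2), (-45, -0.2), (0, 0.5), (45, -6.7), (90, -3.5), (135, 0.8)]
yellow 162 [ 0.66441285 -0.01256187] 0.061 76.80409357222582Traceback (most recent call last):
  File "<stdin>", line 17, in <module>
  File "h.py", line 12, in at_z
    o,v=ray(n,uv); return o+v*(z-o[2])/v[2]
        ~~~^^^^^^
  File "h.py", line 8, in ray
    K,d,rv,t=cam(n); M=R.from_rotvec(rv.ravel()).as_matrix(); t=t.ravel()
             ~~~^^^
  File "h.py", line 5, in cam
    p=r.camera_params(n); K=np.array([[p['fx'],0,p['cx']],[0,p['fy'],p['cy']],[0,0,1.]])
ValueError: time passes only in moves, steps and waits
```

```bash
python3 - <<'E'
import re
s=open('h.py').read()
s=s.replace("def at_z(n,uv,z):\n    o,v=ray(n,uv); return o+v*(z-o[2])/v[2]","""def at_z(n,uv,z):
    uv=np.array(uv,float); K,d,rv,t=cam(n); M=R.from_rotvec(rv.ravel()).as_matrix(); t=t.ravel()
    q=cv2.undistortPoints(uv.reshape(-1,1,2),K,d)[:,0]; o=-M.T@t; v=np.c_[q,np.ones(len(q))]@M
    return (o+v*((z-o[2])/v[:,2])[:,None]).reshape(*uv.shape[:-1],3)""")
open('h.py','w').write(s)
E
python3 - <<'E'
from h import *
from scipy.optimize import least_squares
for c,u in (('top',(370,183)),('scene',(283,275))):
    im=snap(c,c+'5.png'); h=cv2.cvtColor(im,cv2.COLOR_RGB2HSV).astype(int)
    g=(h[...,1]<90)&(h[...,2]>195)
    n,l,st,ce=cv2.connectedComponentsWithStats(g.astype(np.uint8)); i=1+np.argmin([np.hypot(*(ce[k]-u))+(1e6 if st[k,4]<1000 else 0) for k in range(1,n)])
    q=max(cv2.findContours((l==i).astype(np.uint8),0,cv2.CHAIN_APPROX_NONE)[0],key=cv2.contourArea)[:,0].astype(float)
    P=at_z(c,q,.242)[:,:2]
    o=least_squares(lambda p:np.hypot(P[:,0]-p[0],P[:,1]-p[1])-p[2],[.645,-.09,.1],loss='soft_l1',f_scale=.001)
    res=o.fun; ang=np.degrees(np.arctan2(P[:,1]-o.x[1],P[:,0]-o.x[0]))
    print(c,'rim',o.x.round(4),st[i],[ (a,round(1000*float(np.median(res[(ang>=a)&(ang<a+45)])),1)) for a in range(-180,180,45) if ((ang>=a)&(ang<a+45)).any()])
    for nm,lo,hi in (('yellow',16,32),('red',-6,6)):
        H=np.where(h[...,0]>90,h[...,0]-180,h[...,0])
        m=(H>=lo)&(H<=hi)&(h[...,1]>130)&(h[...,2]>90)
        X=at_z(c,np.argwhere(m)[:,::-1],.242)[:,:2]; d=X-o.x[:2]; d=d[np.hypot(*d.T)<.1]
        if len(d): print(nm,len(d),np.hypot(*d.T).min().round(3),np.degrees(np.arctan2(*d.mean(0)[::-1])),np.degrees(np.arctan2(*np.median(d,0)[::-1])))
E
```

```text
top rim [ 0.6459 -0.0914  0.0978] [ 310  125  120  118 9420] [(-180, 0.1), (-135, -0.1), (-90, -0.2), (-45, -0.2), (0, 0.6), (45, -6.7), (90, -3.5), (135, 0.7)]
yellow 164 0.061 76.80971707248904 76.74734643958364
red 162 0.061 125.25354686791694 125.41412935064417
scene rim [ 0.6478 -0.0912  0.0958] [ 229  233  107   96 6490] [(-180, -0.2), (-135, 0.4), (-90, -0.7), (-45, -0.4), (0, 1.1), (45, -6.4), (90, -5.4), (135, 1.2)]
yellow 100 0.063 78.0754568905459 78.12114670903955
red 86 0.064 126.16103270416993 126.10510617132488
```

```bash
python3 - <<'E'
from h import *
s=r.get_state(); p=s['ee_pos']; M=R.from_quat(s['orientation']).as_matrix(); th=np.arctan2(M[0,2],-M[1,2])
out=[]
t=np.linspace(0,2*np.pi,200)
for c in('top','scene'):
    im=cv2.imread(f'pics/{c}5.png')
    x,y=p[0]-.12*np.cos(th),p[1]-.12*np.sin(th)
    q=proj(c,[[x,y,.13]])[0].astype(int); print(c,q)
    w=im[q[1]-40:q[1]+40,q[0]-50:q[0]+50]; w=cv2.resize(w,None,fx=7.5,fy=7.5,interpolation=cv2.INTER_CUBIC)
    zt=p[2]-.032+.074
    a=proj(c,np.c_[x+.036*np.cos(t),y+.036*np.sin(t),t*0+zt]); a=((a-(q-[50,40])+.5)*7.5).astype(np.int32)
    w2=w.copy(); cv2.polylines(w2,[a],True,(0,0,255),1)
    out.append(w2[:300*2,:750])
cv2.imwrite('pics/c5.png',cv2.resize(np.hstack(out),(800,320)))
E
```

```text
top [262 194]
scene [377 289]
```

View pics/c5.png

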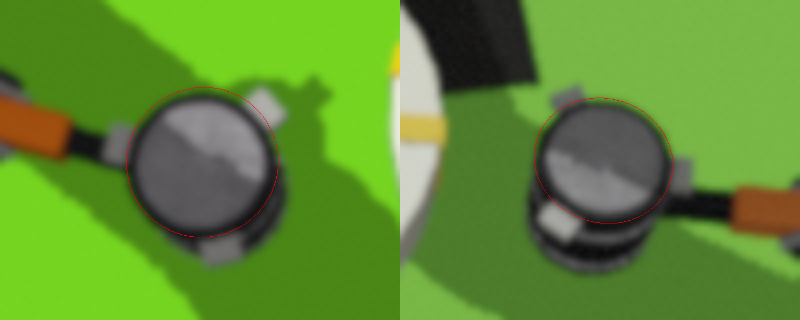

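```bash
sed -i 's/RHO=.122/RHO=.12/' h.py; cat >> h.py <<'E'
HX,HY,YEL,RED=.6465,-.0913,76.7,125.7
def can():
    s=r.get_state(); p=s['ee_pos']; M=R.from_quat(s['orientation']).as_matrix(); th=np.arctan2(M[0,2],-M[1,2])
    print('t',s['time_s'],'can xyz',(p-[RHO*np.cos(th),RHO*np.sin(th),DZ]).round(4),'err mm',((p[:2]-RHO*np.array([np.cos(th),np.sin(th)])-[HX,HY])*1e3).round(1),'th',np.degrees(th).round(2),'lean',np.degrees(np.arccos(-M[2,1])).round(2),'roll z',M[2,2].round(4),'F',s['force'].round(1),'M',s['moment'].round(2),'w',round(s['gripper_width'],3))
E
python3 - <<'E'
from h import *
can(); rows([cpose(.645,.10,.10,YEL),cpose(HX,HY,.10,YEL)])
E
```

```text
t 7.775 can xyz [0.6452 0.1021 0.06  ] err mm [ -1.3 193.4] th 74.54 lean 35.04 roll z 0.0002 F [ 0.2 -0.  -3.6] M [ 1.17 -0.32 -0.03] w 0.238
[1.23, -1.77, 0.04, 0.0247, -0.0315, -0.0041] rows>= 0.6
[1.23, -1.77, 0.04, 0.1754, 0.0742, 0.0483] rows>= 3.1
```

Request:
step_arm([
  [[0.6,-0.9,0,0.012,-0.016,-0.002,0],[1.2,-1.8,0,0.025,-0.0315,-0.004,0],[1.2,-1.8,0,0.055,-0.0105,0.0065,0],[1.2,-1.8,0,0.085,0.0105,0.017,0],[1.2,-1.8,0,0.115,0.0315,0.0275,0],[1.2,-1.8,0,0.145,0.0528,0.0378,0],[1.2,-1.8,0,0.1754,0.0742,0.0483,0],[1.2,-1.8,0,0.1754,0.0742,0.0483,0],[1.2,-1.8,0,0.1754,0.0742,0.0483,0],[1.2,-1.8,0,0.1754,0.0742,0.0483,0]],
])

```text
time_s: 9.02
ee_pos: [0.6742, 0.0267, 0.1332]
orientation: [0.586, -0.397, 0.66, -0.252]
force: [0.5, -0.0, -2.1]
gripper_width: 0.237
```

```bash
python3 - <<'E'
from h import *
can(); print(r.get_state()['joint_pos'].round(2))
a=snap('top','t6.png')[80:320,200:520];b=snap('scene','s6.png')[160:400,200:520]
cv2.imwrite('pics/ab6.png',cv2.cvtColor(cv2.resize(np.hstack([a,b]),(800,300)),cv2.COLOR_RGB2BGR))
rows([cpose(HX,HY,.10,YEL),cpose(HX,HY,.125,YEL),cpose(HX,HY,.147,YEL)])
E
```

```text
t 9.025 can xyz [ 0.6467 -0.0902  0.1004] err mm [0.2 1.1] th 76.77 lean 34.98 roll z -0.0005 F [ 0.5 -0.  -2.1] M [ 1.19 -0.29  0.04] w 0.237
[ 0.07  0.77 -0.68  1.33  0.87  1.7  -0.92]
[0.01, 0.07, 0.01, 0.0007, 0.0004, 0.0002] rows>= 0.0
[0.01, 0.07, 0.01, 0.0151, -0.02, 0.0002] rows>= 0.4
[0.01, 0.07, 0.01, 0.0277, -0.038, 0.0001] rows>= 0.8
```

View pics/ab6.png

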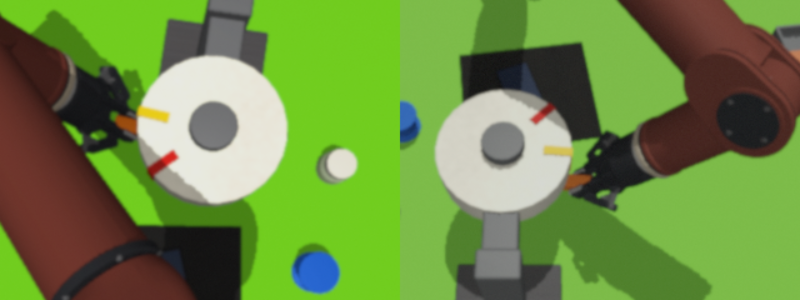

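Request:
step_arm([
  [[0,0,0,0.006,-0.007,0,0],[0,0,0,0.011,-0.014,0,0],[0,0,0,0.0145,-0.019,0,0],[0,0,0,0.0165,-0.022,0,0],[0,0,0,0.0165,-0.022,0,0],[0,0,0,0.0165,-0.022,0,0]],
])

```text
time_s: 9.88
ee_pos: [0.6739, 0.0241, 0.1598]
orientation: [0.586, -0.397, 0.661, -0.251]
force: [0.0, 0.2, -2.9]
gripper_width: 0.243
```

```bash
python3 - <<'E'
from h import *
can(); rows([cpose(HX,HY,.138,YEL),cpose(HX,HY,.149,YEL)])
E
```

```text
t 9.875 can xyz [ 0.6462 -0.0927  0.127 ] err mm [-0.3 -1.4] th 76.65 lean 35.05 roll z -0.0011 F [ 0.   0.2 -2.9] M [ 1.13 -0.29 -0.04] w 0.243
[0.08, -0.0, 0.05, 0.0052, -0.0099, -0.0001] rows>= 0.2
[0.08, -0.0, 0.05, 0.0115, -0.0189, -0.0001] rows>= 0.4
```

Request:
step_arm([
  [[0,0,0,0.003,-0.005,0,0],[0,0,0,0.0052,-0.009,0,0],[0,0,0,0.0075,-0.0125,0,0],[0,0,0,0.0095,-0.016,0,0],[0,0,0,0.0115,-0.019,0,0],[0,0,0,0.0115,-0.019,0,0],[0,0,0,0.0115,-0.019,0,0]],
])

```text
time_s: 10.75
ee_pos: [0.6744, 0.0257, 0.1814]
orientation: [0.586, -0.397, 0.66, -0.251]
force: [2.4, 0.2, -11.2]
gripper_width: 0.239
```

```bash
python3 - <<'E'
from h import *
can(); rows([cpose(HX,HY,.148,YEL)]+[cpose(HX,HY,.148,YEL+k*9.8) for k in range(1,6)])
E
```

```text
t 10.75 can xyz [ 0.6467 -0.0911  0.1486] err mm [0.2 0.2] th 76.67 lean 35.02 roll z -0.0014 F [  2.4   0.2 -11.2] M [ 2.28 -1.02  0.38] w 0.239
[0.08, 0.02, 0.02, -0.0001, 0.0006, -0.0002] rows>= 0.0
[5.7, -8.0, 0.02, 0.0013, 0.0017, -0.0206] rows>= 0.9
[11.32, -16.03, 0.01, 0.0055, 0.0047, -0.0405] rows>= 1.8
[16.95, -24.06, 0.0, 0.0125, 0.0096, -0.0591] rows>= 2.8
[22.57, -32.08, -0.0, 0.0219, 0.0162, -0.076] rows>= 3.7
[28.19, -40.11, -0.01, 0.0336, 0.0244, -0.0908] rows>= 4.6
```

Request:
step_arm([
  [[0,0,0,-0.001,0.0015,0,0],[0,0,0,-0.002,0.003,0,0],[0,0,0,-0.002,0.003,0,0],[0,0,0,-0.002,0.003,0,0]],
])

```text
time_s: 11.25
ee_pos: [0.6744, 0.0255, 0.1789]
orientation: [0.585, -0.397, 0.661, -0.251]
force: [-0.7, 0.5, -1.6]
gripper_width: 0.236
```

```bash
python3 - <<'E'
from h import *
can(); rows([cpose(HX,HY,.1455,YEL)]+[cpose(HX,HY,.1455,YEL+k*8) for k in range(1,7)])
E
```

```text
t 11.25 can xyz [ 0.6467 -0.0913  0.1461] err mm [0.2 0. ] th 76.65 lean 35.05 roll z -0.0004 F [-0.7  0.5 -1.6] M [ 1.13 -0.25  0.  ] w 0.236
[0.05, -0.03, 0.05, -0.0003, 0.0005, -0.0003] rows>= 0.0
[4.64, -6.58, 0.05, 0.0007, 0.0012, -0.017] rows>= 0.8
[9.23, -13.13, 0.04, 0.0035, 0.0032, -0.0333] rows>= 1.5
[13.82, -19.69, 0.04, 0.0082, 0.0065, -0.0491] rows>= 2.2
[18.41, -26.24, 0.04, 0.0147, 0.0111, -0.0638] rows>= 3.0
[23.0, -32.79, 0.04, 0.0227, 0.0167, -0.0774] rows>= 3.7
[27.59, -39.34, 0.04, 0.0322, 0.0234, -0.0894] rows>= 4.5
```

Request:
step_arm([
  [[2.3,-3.3,0,0,0.0007,-0.0085,0],[4.6,-6.6,0,0.0007,0.0012,-0.017,0],[6.9,-9.85,0,0.0019,0.0021,-0.0252,0],[9.2,-13.1,0,0.0035,0.0032,-0.0333,0],[11.5,-16.4,0,0.0057,0.0048,-0.0413,0],[13.8,-19.7,0,0.0082,0.0065,-0.0491,0],[13.8,-19.7,0,0.0082,0.0065,-0.0491,0],[13.8,-19.7,0,0.0082,0.0065,-0.0491,0]],
])

```text
time_s: 12.25
ee_pos: [0.6245, 0.0264, 0.1783]
orientation: [0.655, -0.267, 0.594, -0.383]
force: [0.7, 1.0, -2.3]
gripper_width: 0.24
```

```bash
python3 - <<'E'
from h import *
can(); rows([cpose(HX,HY,.1455,100.7)]+[cpose(HX,HY,.1455,k) for k in (105,109,113,117,121,125.7)]+[cpose(HX,HY,.1375,125.7)])
E
```

```text
t 12.25 can xyz [ 0.6466 -0.0915  0.1455] err mm [ 0.1 -0.2] th 100.6 lean 35.04 roll z -0.0003 F [ 0.7  1.  -2.3] M [ 1.1   0.23 -0.06] w 0.24
[0.07, -0.07, 0.04, -0.0002, -0.0001, -0.0003] rows>= 0.0
[2.54, -3.59, 0.03, 0.0001, 0.0001, -0.0093] rows>= 0.4
[4.83, -6.87, 0.03, 0.0008, 0.0006, -0.0176] rows>= 0.8
[7.13, -10.15, 0.03, 0.0021, 0.0015, -0.0258] rows>= 1.2
[9.42, -13.42, 0.03, 0.0038, 0.0027, -0.0339] rows>= 1.5
[11.72, -16.7, 0.03, 0.0059, 0.0042, -0.0419] rows>= 1.9
[14.42, -20.55, 0.03, 0.0091, 0.0064, -0.0509] rows>= 2.3
[14.42, -20.55, 0.03, 0.0045, 0.0129, -0.0509] rows>= 2.3
```

Request:
step_arm([
  [[2.5,-3.6,0,0.0001,0.0001,-0.0093,0],[4.8,-6.9,0,0.0008,0.0006,-0.0176,0],[7.1,-10.1,0,0.0021,0.0015,-0.0258,0],[9.4,-13.4,0,0.0038,0.0027,-0.0339,0],[11.7,-16.7,0,0.0059,0.0042,-0.0419,0],[14.4,-20.5,0,0.0091,0.0064,-0.0509,0],[14.4,-20.5,0,0.0091,0.0064,-0.0509,0],[14.4,-20.5,0,0.0091,0.0064,-0.0509,0]],
])

```text
time_s: 13.25
ee_pos: [0.5769, 0.0063, 0.1784]
orientation: [0.697, -0.119, 0.497, -0.503]
force: [0.3, -0.3, -2.1]
gripper_width: 0.236
```

```bash
python3 - <<'E'
from h import *
can(); rows([cpose(HX,HY,.1455,RED)]+[cpose(HX,HY,z,RED) for z in (.143,.141,.139,.138)])
E
```

```text
t 13.25 can xyz [ 0.6467 -0.0912  0.1456] err mm [0.2 0.1] th 125.62 lean 35.0 roll z 0.0006 F [ 0.3 -0.3 -2.1] M [1.   0.69 0.03] w 0.236
[0.02, -0.09, 0.0, -0.0001, 0.0, -0.0004] rows>= 0.0
[0.02, -0.09, 0.0, -0.0015, 0.0021, -0.0004] rows>= 0.0
[0.02, -0.09, 0.0, -0.0027, 0.0037, -0.0004] rows>= 0.1
[0.02, -0.09, 0.0, -0.0038, 0.0054, -0.0004] rows>= 0.1
[0.02, -0.09, 0.0, -0.0044, 0.0062, -0.0004] rows>= 0.1
```

Free turn with no contact. Letting down.

Request:
step_arm([
  [[0,0,0,-0.0008,0.001,0,0],[0,0,0,-0.0015,0.0021,0,0],[0,0,0,-0.0021,0.0029,0,0],[0,0,0,-0.0027,0.0037,0,0],[0,0,0,-0.0033,0.0046,0,0],[0,0,0,-0.0038,0.0054,0,0],[0,0,0,-0.0043,0.0061,0,0],[0,0,0,-0.0043,0.0061,0,0]],
])

```text
time_s: 14.25
ee_pos: [0.5763, 0.0062, 0.1709]
orientation: [0.697, -0.118, 0.497, -0.503]
force: [-1.2, -0.5, 0.1]
gripper_width: 0.24
```

```bash
python3 - <<'E'
from h import *
can()
E
```

```text
t 14.25 can xyz [ 0.6464 -0.0912  0.1381] err mm [-0.1  0.1] th 125.75 lean 35.05 roll z -0.0002 F [-1.2 -0.5  0.1] M [ 0.45  0.55 -0.21] w 0.24
```

Request:
step_arm([
  [[0,0,0,-0.0003,0.0004,0,0],[0,0,0,-0.0003,0.0004,0,0],[0,0,0,-0.0003,0.0004,0,0.022],[0,0,0,-0.0003,0.0004,0,0.028],[0,0,0,-0.0003,0.0004,0,0.036],[0,0,0,-0.0003,0.0004,0,0.046],[0,0,0,-0.0003,0.0004,0,0.055],[0,0,0,-0.0003,0.0004,0,0.055],[0,0,0,-0.0003,0.0004,0,0.055]],
])

```text
time_s: 15.38
ee_pos: [0.5762, 0.0063, 0.1701]
orientation: [0.697, -0.118, 0.497, -0.503]
force: [0.4, 0.4, 0.5]
gripper_width: 0.646
```

```bash
python3 - <<'E'
from h import *
can(); snap('wrist','w7.png'); 
for k,z in dict(handle_grip=.17,).items():
    for m in r.mark_of('wrist',k)[:1]: p=at_z('wrist',m['position'],z); print(k,round(m['score'],2),p.round(4),np.degrees(np.arctan2(p[1]-HY,p[0]-HX)))
E
```

```text
t 15.375 can xyz [ 0.6463 -0.091   0.1373] err mm [-0.2  0.3] th 125.76 lean 35.01 roll z -0.0004 F [0.4 0.4 0.5] M [ 0.54  0.35 -0.05] w 0.646
handle_grip 0.7 [0.5758 0.0072 0.17  ] 125.67256383790985
```

View pics/w7.png

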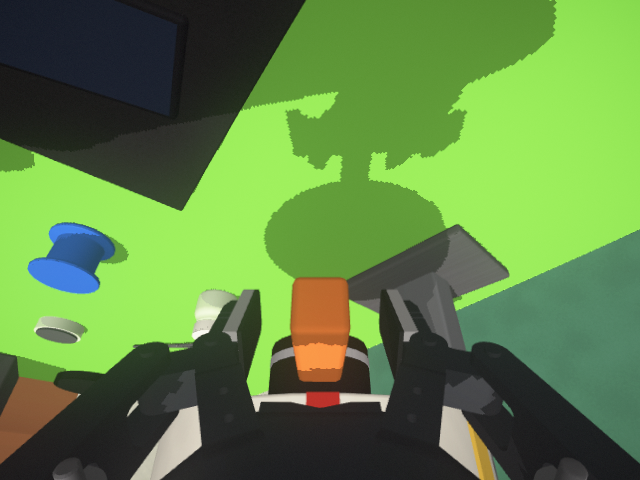

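Request:
step_arm([
  [[0,0,0,0,-0.01,0,0.055],[0,0,0,0,-0.03,0,0.055],[0,0,0,0,-0.06,0,0.055],[0,0,0,0,-0.09,0,0.055],[0,0,0,0,-0.12,0,0.055],[0,0,0,0,-0.12,0,0.055],[0,0,0,0,-0.12,0,0.055]],
])

```text
time_s: 16.35
ee_pos: [0.5358, 0.0622, 0.2686]
orientation: [0.697, -0.118, 0.497, -0.503]
force: [0.2, -1.0, -0.3]
gripper_width: 0.645
```

```bash
python3 - <<'E'
from h import *
can(); im=snap('wrist','w8.png')
for k,z in dict(handle_grip=.17,red_mark=.242,canister=.138,front_lug=.2).items():
    for m in r.mark_of('wrist',k)[:1]: print(k,round(m['score'],2),np.round(m['position']),at_z('wrist',m['position'],z).round(4))
r.grab_frame('top')
for k,z in dict(reel=0,phone=.004,screw_jar=0).items():
    for m in r.mark_of('top',k)[:1]: print(k,round(m['score'],2),at_z('top',m['position'],z).round(4))
E
```

```text
t 16.35 can xyz [ 0.6059 -0.0352  0.2358] err mm [-40.6  56.1] th 125.76 lean 35.04 roll z -0.0003 F [ 0.2 -1.  -0.3] M [0.52 0.33 0.01] w 0.645
handle_grip 0.6 [321. 238.] [0.5743 0.0098 0.17  ]
red_mark 0.71 [320. 341.] [ 0.5842 -0.0051  0.242 ]
canister 0.87 [320. 282.] [ 0.6425 -0.0869  0.138 ]
reel 0.61 [ 0.6232 -0.0076  0.    ]
phone 0.69 [ 0.413  -0.0398  0.004 ]
screw_jar 0.78 [ 0.6292 -0.322   0.    ]
```

View pics/w8.png

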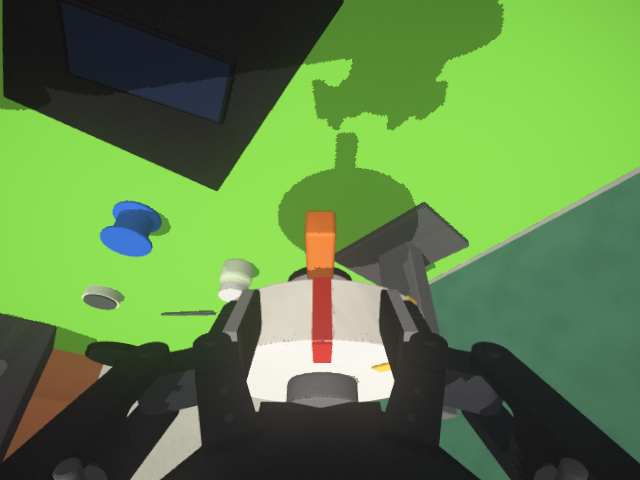

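```bash
python3 -c "
from h import *
print(r.job_done())"
```

```text
the job is handed in; nothing more can be done
None
```

The canister is hanging locked in the hood port, released, with its handle under the red mark. I handed the job in at about 16.5 s of the 64 s. The hand-in reports no verdict, so this rests on my own checks.

**What I did:** I gripped the orange handle at 120 N with the gripper leaned out 35°. I raised the canister into the port at the yellow mark, turned it 49° to the red mark, let it down, released it and backed the arm away.

**Last checks:**
- **Height:** the weight came off the gripper with the canister's underside at 138.1 mm, against the 138 mm seat height.
- **Centring and angle:** going by the gripper's pose, it was within 0.4 mm of my estimate of the port axis at release. That estimate is good to about 2 mm. The handle stood at 125.8°, against a red mark I measured at about 125.7°.
- **Last picture:** the handle sits straight below the red stripe and nothing touches the robot.
- **Bystanders:** the phone and jar were found within about 4 mm of where they started.

**What disagreed:**
- **Contact while raising:** the handle appears to have pressed the hood's underside with about 8 N when I lifted it slightly too high. I lowered it 2.5 mm and the contact went away.
- **Reel:** the final detection of the reel in the top view was wrong, placing it under the hood. The arm never came near the reel, and the wrist picture shows it standing clear on the bench, but I did not re-measure its position.
- **Level:** I judged this from the gripper's pose and the last picture, not from a separate measurement.

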